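# Flip the chocolate bar over the turning board's gutter

### The job

The bare chocolate bar lies squares-down on the high deck, the one nearer the robot, of the wooden turning board. Without gripping, lifting or carrying it, ease it with the fingertips over the edge of that deck, slowly enough that it drops into the gutter instead of shooting across, and keep pushing it against the gutter's far wall until it tips up and flips over, to end lying flat, squares up, on the low far deck. Leave the piece of chocolate, the tape roll and the bean dish that stand on the board where they are.

Things in the scene. Friction and masses are not known exactly. Their poses are not given: they have to be found in the camera images.
- board: Wooden turning board fixed on the counter, 216 (x) by 300 mm (y). Origin: centre underneath; +x leads away from the robot. Along x: high deck (-113 to +2 mm, top at z = 28 mm); gutter along y (+2 to +34 mm, ends open, floor sloping from 14 down to 4 mm at the far wall); low deck (+34 to +108 mm, top at z = 16 mm), whose side is the gutter's far wall, 12 mm high.
- high_deck_edge (a point): Middle of the high deck's edge over the gutter (x = 2, y = 0, z = 28 mm on the board, same axes). When just over half of its width is past this edge the bar tips into the gutter by itself, if it is moved in small slow steps; pushed on fast it is carried across. It then leans back on the edge, its upper long side about 10 mm above the high deck.
- low_deck_edge (a point): Middle of the top edge of the gutter's far wall (x = 34, y = 0, z = 16 mm on the board, same axes). The bar leaning in the gutter, pushed at its upper side toward +x, stands up against this wall (top 52 mm above the counter), then falls over it on to the low deck.
- bar_center (a point): Centre of the loose bare dark chocolate bar, 48 (its x) by 96 (its y) by 10 mm (its z), about 45 g. One face has two rows of four squares; its z axis points out of that face, so down at the start. It starts near the middle of the high deck, its long side within 0.3 rad of the gutter's direction.
- pot_foot (a point): Centre of the foot, on the counter, of the tall copper pot that stands fixed to the left of the board, about 0.2 m across with its feet and tap and 0.28 m high: the arm must go round it or over it.
- cut_piece_center (a point): Centre of a cut piece of milk chocolate, 48 x 48 x 10 mm, loose, at one end of the high deck (left or right).
- tape_center (a point): Centre of a roll of tape, 52 mm across and 18 mm high, loose, lying at the other end of the high deck.
- dish_center (a point): Centre of a white dish of beans, 68 mm across and 42 mm high, loose, at the left end of the low deck.
There are look-alikes about, which are no part of the job. Of the things that look like the part that bears bar_center, the larger one is meant.

How it is judged:
By the outcome, as a careful person would: the job done as asked, in the order asked, and still so for the second after the job is handed in, with the robot touching nothing.
It also fails if it takes over 54 s, if anything falls off the work surface, if the arm or the gripper's body presses on something with over 40 N, if the wrist force passes 120 N, or if a joint passes its speed limit or range.

### The arm

A 6-joint arm with a two-finger parallel gripper is mounted at the origin on a cart in front of the work surface, level with it; the furniture and walls round the work are solid. World frame = base frame: x ahead of the robot, y to its left, z up, the work surface at z = 0. Lengths are in m, angles in rad, forces in N, time in s.
With the tool pointing down it reaches from about 0.275 to 0.875 m from the base axis. Payload 12.5 kg.
Tool frame: the origin (TCP) lies at the very end of the fingers, on their centre line; the grasp point (between the pads) lies 19 mm behind it; z points along the fingers, y is the direction in which the jaws open and shut (so a half turn about z gives the same grasp; the last joint's range is limited). The gripper opens to 85 mm and grips with 20 to 120 N. Pads are 22 mm wide; open, the fingers measure 114 mm over their backs; the gripper's body (76 mm by 85 mm) begins 54 mm behind the grasp point. The pads swing forward as they close: fully open they stand 13 mm farther back than shut.
Start: joints at [1.171, 0.351, 1.652, -0, 1.139, -0.085], TCP at [0.17, 0.523, 0.231] pointing down, gripper open.
Joint ranges: [-2.75, 2.75], [-0.79, 2.1], [0.01, 2.65], [-1.57, 4.71], [0.07, 3.14], [-2.87, 2.87]. Speed limits (rad/s): [2.22, 2.22, 2.79, 3.14, 3.14, 3.14].

### API

Orientations are given as a unit quaternion [x, y, z, w].
In Python, from plant import * gives the robot as it stands.
- The arm moves only by the shell command python3 -m handwheel 'ROWS'. ROWS is JSON, a list of rows, each a list of 5 numbers: the opening, from 0 (shut) to 1 (fully open), then the shift along the tool's x, y, z in cm, then the turn about the tool's z in degrees. In form: [[grip, tx, ty, tz, yaw], ...]. A call has 1 to 10 rows; each row is the pose to reach, as a shift and turn from the pose commanded when the call began, along the tool's axes at that moment; what a row does not reach only later rows make up. A row lasts 1/8 s, in which the tool goes at most 62.5 mm and 10.7 degrees, less where a joint would pass 70% of its speed; a pose out of reach is approached as far as the arm can. A call with a gripper value outside its range is refused whole. The fingers move at their own pace and stop on an object; the grip force is fixed at half the most. Time passes only in rows, so rows that repeat a pose let the fingers close. It gives the time, the measured TCP pose, the force and the opening at its end, in the units of the state.
- state(): the state, without advancing time (a new reading comes with each control period).
- snapshot(name): name is "scene" or "top" or "wrist"; returns a dict with "image" (384x512x3 uint8, red, green, blue), "z_map" (384x512 float32, m along the optical axis (not along the pixel's ray), 0 where there is no reading), "intrinsics" (3x3 intrinsics, pixels), "world_to_cam" (4x4, takes a point from world to camera coordinates). Camera axes: x right, y down, z forward; pixel columns grow to the right and rows downward; lengths in m; the calibration is good to about 2 mm. A picture is of the moment at which its call begins.
- job_done(): hands the job in, once; it reports no verdict.
The state is a dict: "time": time; "joints": joint angles; "joint_vel": joint speeds; "tau": joint torques, N m; "position": TCP position; "tool_rot": TCP orientation; "contact_force": force on the tool from outside, world axes, zero at the start; "ft_torque": the same for the moment, N m; "opening": opening from 0.0 (shut) to 1.0 (fully open).
Only numpy, scipy, OpenCV 4.12 (cv2) and the standard library are available. Lean on these libraries where they do the work, as an engineer would, in place of code of your own. Each camera call takes 0.05 s, during which the arm holds its last target. There are 200 camera calls.

## Working session

There is one attempt and no reset: what is moved stays moved. The work goes in short steps, Python scripts to look and compute and a shell command to move; the robot and the scene stay as the last step left them, time stands still between calls to the robot, and variables do not carry over. Pictures are saved under pics/ and viewed, about 8 in all and at most 12, crops included, and the job is handed in when it is done.

```bash
mkdir -p pics; cat > h.py <<'E'
from plant import *
import numpy as np, cv2
def save(s,name,crop=None,scale=1):
    im=s["image"][...,::-1]
    if crop: im=im[crop[1]:crop[3],crop[0]:crop[2]]
    cv2.imwrite("pics/"+name,cv2.resize(im,None,fx=scale,fy=scale,interpolation=cv2.INTER_CUBIC))
def world(s):
    K=np.array(s["intrinsics"]);T=np.linalg.inv(np.array(s["world_to_cam"]));z=s["z_map"]
    v,u=np.indices(z.shape)
    P=np.stack([(u-K[0,2])/K[0,0]*z,(v-K[1,2])/K[1,1]*z,z],-1)
    return P@T[:3,:3].T+T[:3,3]
def plane(s,uv,h):
    K=np.array(s["intrinsics"]);T=np.linalg.inv(np.array(s["world_to_cam"]))
    uv=np.atleast_2d(uv).astype(float)
    d=np.c_[(uv[:,0]-K[0,2])/K[0,0],(uv[:,1]-K[1,2])/K[1,1],np.ones(len(uv))]@T[:3,:3].T
    return T[:3,3]+d*((h-T[2,3])/d[:,2])[:,None]
E
python3 - <<'E'
from h import *
a=snapshot("scene");b=snapshot("top")
im=np.hstack([a["image"],b["image"]])
save(a,"s0.png",scale=1.5);save(b,"t0.png",scale=1.5)
print(state())
import pickle;pickle.dump((a,b),open("s0.pkl","wb"))
E
```

```text
{'time': 0.1, 'joints': array([ 1.17139800e+00,  3.51210172e-01,  1.65235366e+00,  4.29337001e-07,
        1.13901605e+00, -8.45690493e-02]), 'joint_vel': array([ 0.00100946, -0.00139225, -0.00204007,  0.00080241, -0.00060796,
       -0.00045435]), 'tau': array([ 3.16513187e-04, -5.06837261e+01, -2.91873676e+01, -7.29063368e-05,
        2.72021680e-03,  1.96164471e-06]), 'position': array([0.17016234, 0.52272721, 0.23079944]), 'tool_rot': array([ 1.56765407e-01,  9.87635744e-01, -4.79185615e-04, -1.18473466e-04]), 'contact_force': array([-0.16717277, -0.80293259, -0.78821251]), 'ft_torque': array([-0.04832114, -0.03858647,  0.0080232 ]), 'opening': 1.000434255482413}
```

View pics/t0.png

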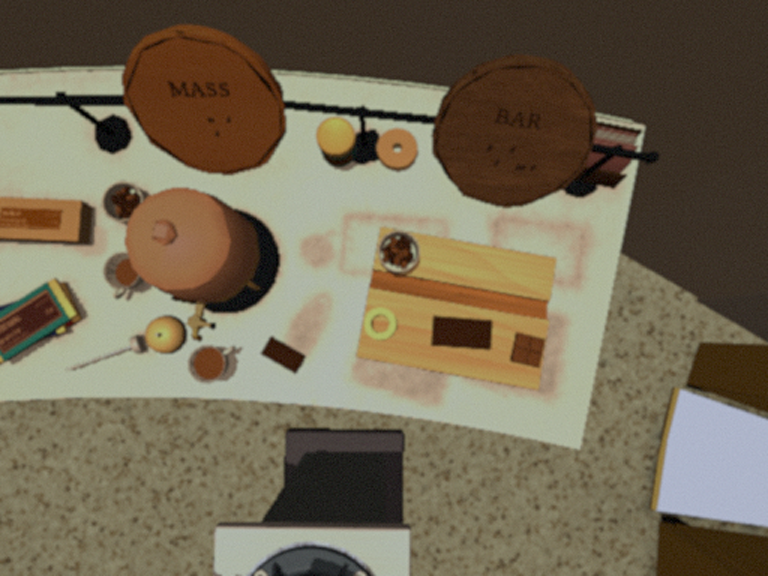

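View pics/s0.png

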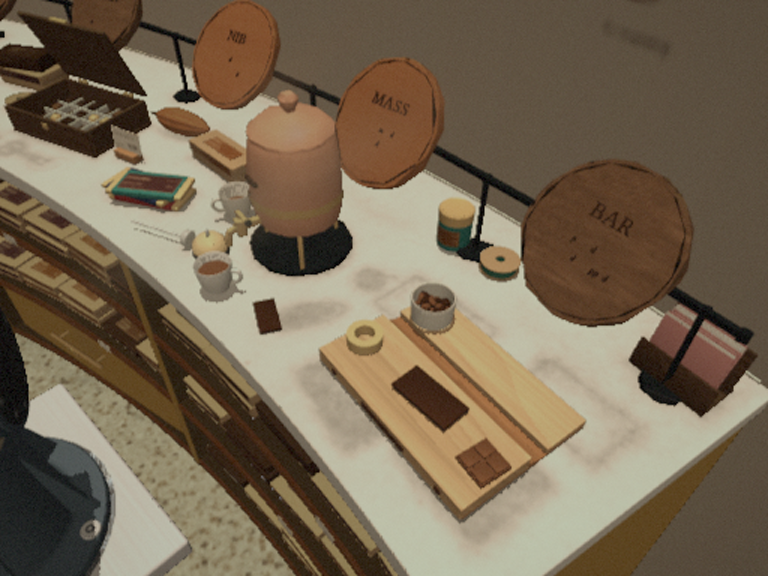

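The top view (display pixels, ×1.5) shows these chocolate candidates:
- A dark bar on the board's high deck at (461,333).
- A smaller dark bar on the counter at (284,354).
- The milk piece, with squares showing, at (528,350).

I choose the larger dark bar on the deck. The tape is at the left end of the high deck (380,323), the dish is at (400,252), and the pot is at (200,250). Next I measure.

```bash
cat >> h.py <<'E'
def bar(s,zlo=0.03,zhi=0.075,roi=None):
    W=world(s);im=s["image"].astype(int)
    m=(im.max(-1)<75)&(W[...,2]>zlo)&(W[...,2]<zhi)&(s["z_map"]>0)
    if roi: k=np.zeros_like(m);k[roi[1]:roi[3],roi[0]:roi[2]]=1;m&=k
    return m,W
E
python3 - <<'E'
from h import *
import pickle
a,b=pickle.load(open("s0.pkl","rb"))
W=world(b);im=b["image"].astype(int)
def P(u,v): return W[int(v/1.5),int(u/1.5)].round(3)
for n,p in dict(bar=(461,333),small=(284,354),milk=(528,350),tape=(372,323),dish=(400,252),hd=(420,345),ld=(480,265),gut=(440,289)).items(): print(n,p,P(*p),im[int(p[1]/1.5),int(p[0]/1.5)])
# board corners: rays
c=np.array([(357,357),(540,389),(380,227),(556,257)])/1.5
print(plane(b,c[:2],.028).round(3),plane(b,c[2:],.016).round(3))
roi=np.zeros(W.shape[:2],bool);roi[205:240,275:335]=1
m=(roi&(im.max(-1)<75)).astype(np.uint8)
ct=max(cv2.findContours(m,0,2)[0],key=cv2.contourArea);r=cv2.minAreaRect(ct)
q=plane(b,cv2.boxPoints(r),.038);print("bar",q.round(3),q.mean(0).round(4),np.linalg.norm(np.diff(q,axis=0),axis=1))
# high deck edge : depth step along columns
M=(W[...,2]>.022)&(W[...,2]<.034)
# fit deck planes boundaries: low-deck points and gutter
sel=(W[...,0]>.25)&(W[...,0]<.75)&(W[...,1]<.0)&(W[...,1]>-.45)
for lo,hi,n in((.022,.033,'high'),(.012,.020,'low')):
    mm=(sel&(W[...,2]>lo)&(W[...,2]<hi)).astype(np.uint8);mm=cv2.morphologyEx(mm,cv2.MORPH_CLOSE,np.ones((3,3)))
    ct=max(cv2.findContours(mm,0,2)[0],key=cv2.contourArea);r=cv2.minAreaRect(ct)
    q=plane(b,cv2.boxPoints(r),(lo+hi)/2);print(n,q.round(3),np.linalg.norm(np.diff(q,axis=0),axis=1).round(3))
save(a,"crop.png",(190,180,400,350),3.5)
E
```

```text
bar (461, 333) [ 0.468 -0.238  0.036] [51 28  7]
small (284, 354) [0.429 0.052 0.006] [47 24 10]
milk (528, 350) [ 0.443 -0.346  0.037] [93 50 23]
tape (372, 323) [ 0.483 -0.094  0.03 ] [124  95  52]
dish (400, 252) [ 0.597 -0.136  0.043] [81 44 24]
hd (420, 345) [ 0.447 -0.173  0.031] [174 128  74]
ld (480, 265) [ 0.583 -0.273  0.016] [175 150  84]
gut (440, 289) [ 0.543 -0.207  0.004] [154  93  45]
[[ 0.427 -0.071  0.028]
 [ 0.38  -0.367  0.028]] [[ 0.643 -0.105  0.016]
 [ 0.597 -0.4    0.016]]
bar [[ 0.45  -0.191  0.038]
 [ 0.494 -0.194  0.038]
 [ 0.488 -0.286  0.038]
 [ 0.445 -0.283  0.038]] [ 0.4693 -0.2385  0.038 ] [0.04356681 0.09219112 0.04356059]
high [[ 0.427 -0.068  0.027]
 [ 0.541 -0.087  0.027]
 [ 0.491 -0.386  0.027]
 [ 0.378 -0.364  0.027]] [0.115 0.303 0.115]
low [[ 0.565 -0.133  0.016]
 [ 0.638 -0.145  0.016]
 [ 0.596 -0.401  0.016]
 [ 0.523 -0.387  0.016]] [0.074 0.26  0.074]
```

View pics/crop.png

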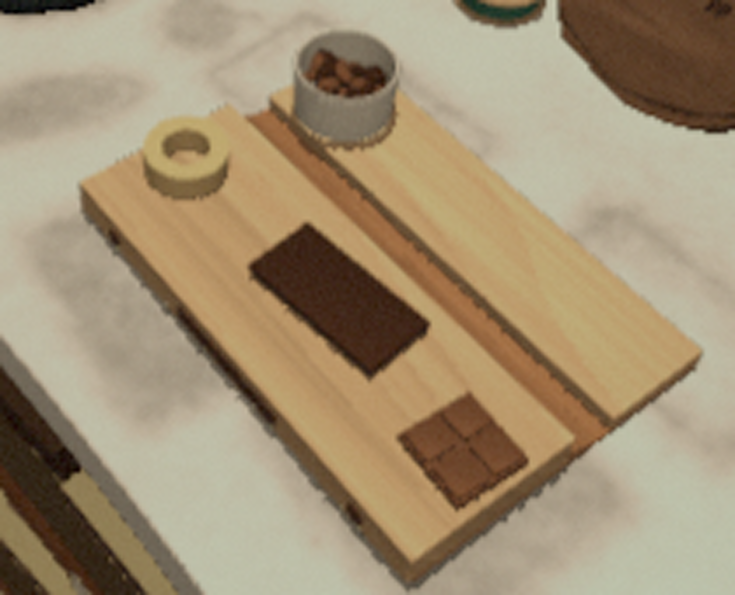

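The crop confirms it: a larger, smooth-backed dark bar in mid high deck, with the milk piece at the right end and the tape at the left. Next is the approach arithmetic.

```bash
cat >> h.py <<'E'
from scipy.spatial.transform import Rotation as R
O=np.array([.513,-.2355]);YAW=-.164
def tw(bx,by): c,s=np.cos(YAW),np.sin(YAW);return O+np.array([c*bx-s*by,s*bx+c*by])
def tb(p): c,s=np.cos(YAW),np.sin(YAW);d=np.asarray(p)[...,:2]-O;return np.stack([c*d[...,0]+s*d[...,1],-s*d[...,0]+c*d[...,1]],-1)
def go(bx,by,z,yaw=YAW):
    st=state();r=R.from_quat(st["tool_rot"]);M=r.as_matrix()
    d=M.T@(np.r_[tw(bx,by),z]-st["position"])*100
    want=np.array([-np.cos(yaw),-np.sin(yaw),0]);w=M.T@want
    print("t",round(st["time"],2),"cm",d.round(2),"yaw",np.degrees(np.arctan2(w[1],w[0])).round(1),"board",tb(st["position"]).round(4),"z",st["position"][2].round(4),"F",st["contact_force"].round(1),"op",round(st["opening"],3))
E
python3 - <<'E'
from h import *
go(-.100,-.008,.14)
import pickle
a,b=pickle.load(open("s0.pkl","rb"));W=world(b)
m=(W[...,2]>.1)&(W[...,0]>.3)&(W[...,0]<.75)&(W[...,1]>-.05)&(W[...,1]<.4)
print(W[m].min(0),W[m].max(0))
E
```

```text
t 0.1 cm [-46.31 -63.76   9.14] yaw -8.6 board [-0.462   0.6921] z 0.2308 F [-0.2 -0.8 -0.8] op 1.0
[0.46909809 0.04518142 0.10000449] [0.74995522 0.24317027 0.28263468]
```

```bash
python3 -m handwheel '[[0.6,-4,-6,0,0],[0.6,-8,-11,0,-1],[0.6,-12,-16,0,-2],[0.6,-16,-21,0,-3],[0.6,-20,-27,0,-4],[0.6,-24,-32,0,-5],[0.6,-28,-37,0,-6],[0.6,-32,-43,0,-7],[0.6,-36,-48,0,-8],[0.6,-39,-54,0,-8.6]]'
python3 -c "from h import *;go(-.100,-.008,.14)"
```

```text
time: 1.35
position: [0.3652, -0.0725, 0.2314]
tool_rot: [0.082, 0.997, -0.0, 0.0]
contact_force: [2.0, 1.6, 0.4]
opening: 0.598
t 1.35 cm [ -7.25 -14.46   9.15] yaw -0.0 board [-0.1725  0.1367] z 0.2314 F [2.  1.6 0.4] op 0.598
```

```bash
python3 -m handwheel '[[0.6,-2,-4,0,0],[0.6,-4,-7,0,0],[0.6,-4,-7,0,0],[0.6,-4,-7,0,0]]' >/dev/null
python3 -c "from h import *;go(-.100,-.008,.14)"
```

```text
t 1.85 cm [-3.38 -7.72  9.09] yaw -0.1 board [-0.1337  0.0692] z 0.231 F [-0.7  0.2 -0.4] op 0.595
```

```bash
python3 -m handwheel '[[0.6,-1.7,-4,3,0],[0.6,-3.4,-7.7,6,0],[0.6,-3.4,-7.7,11,0],[0.6,-3.4,-7.7,14,0],[0.6,-3.4,-7.7,14,0],[0.6,-3.4,-7.7,14,0]]' >/dev/null
python3 - <<'E'
from h import *
go(-.100,-.008,.05)
s=snapshot("scene");save(s,"s1.png",(190,120,400,350),2.6)
b=snapshot("top");W=world(b)
# fingertip / gripper points
im=b["image"].astype(int)
m=(im.max(-1)<75)&(abs(W[...,2]-.037)<.006)
q=tb(W[m]);k=(q[:,0]>-.09)&(q[:,0]<0)&(abs(q[:,1]+.01)<.07);print(k.sum(),q[k].min(0),q[k].max(0),q[k].mean(0))
E
```

```text
t 2.6 cm [ 0.14 -0.01  4.26] yaw 0.0 board [-0.0986 -0.0079] z 0.0926 F [-0.3  0.8  1.3] op 0.6
266 [-0.06857303 -0.05336979] [-0.01712778  0.03611546] [-0.04142874  0.01415526]
```

View pics/s1.png

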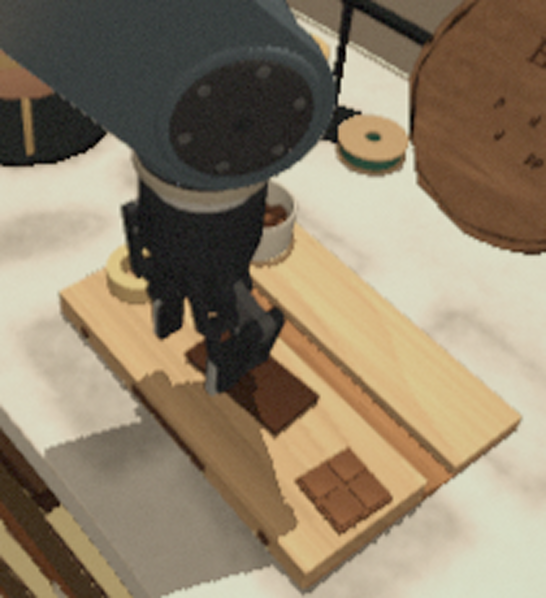

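The gripper hangs over the near part of the high deck, its fingers short of the bar and between the tape and the milk piece. Now I lower and feel for the deck.

```bash
python3 -m handwheel '[[0.6,0,0,2,0],[0.6,0,0,4,0],[0.6,0,0,5.2,0],[0.6,0,0,5.8,0],[0.6,0,0,6.0,0]]'
python3 -m handwheel '[[0.6,0,0,0.2,0],[0.6,0,0,0.2,0]]'
python3 -m handwheel '[[0.6,0,0,0.2,0],[0.6,0,0,0.2,0]]'
python3 -m handwheel '[[0.6,0,0,0.2,0],[0.6,0,0,0.2,0]]'
```

```text
time: 3.32
position: [0.414, -0.2276, 0.0315]
tool_rot: [0.082, 0.997, -0.0, 0.0]
contact_force: [-0.5, 0.1, -0.3]
opening: 0.595
time: 3.58
position: [0.4139, -0.2275, 0.0295]
tool_rot: [0.082, 0.997, -0.0, 0.0]
contact_force: [0.4, 0.6, 0.0]
opening: 0.6
time: 3.82
position: [0.4138, -0.2274, 0.0272]
tool_rot: [0.082, 0.997, 0.0, -0.0]
contact_force: [0.6, -0.2, -0.6]
opening: 0.601
time: 4.08
position: [0.4137, -0.2274, 0.0251]
tool_rot: [0.082, 0.997, 0.0, -0.0]
contact_force: [0.7, -0.7, -0.0]
opening: 0.599
```

```bash
for i in 1; do :; done
python3 -m handwheel '[[0.6,0,0,0.1,0],[0.6,0,0,0.1,0]]' | grep -E "pos|contact"
python3 -m handwheel '[[0.6,0,0,0.1,0],[0.6,0,0,0.1,0]]'| grep -E "pos|contact"
python3 -m handwheel '[[0.6,0,0,0.1,0],[0.6,0,0,0.1,0]]'| grep -E "pos|contact"
```

```text
position: [0.4138, -0.2275, 0.0248]
contact_force: [-2.5, 1.3, 10.4]
position: [0.4139, -0.2275, 0.0247]
contact_force: [-7.1, 4.4, 26.7]
position: [0.4139, -0.2275, 0.0246]
contact_force: [-11.4, 6.5, 45.0]
```

```bash
python3 -m handwheel '[[0.6,0,0,-0.6,0],[0.6,-0.4,0,-0.6,0],[0.6,-0.7,0,-0.6,0],[0.6,-1.0,0,-0.6,0],[0.6,-1.3,0,-0.6,0],[0.6,-1.6,0,-0.6,0],[0.6,-1.9,0,-0.6,0],[0.6,-2.1,0,-0.6,0],[0.6,-2.3,0,-0.6,0],[0.6,-2.5,0,-0.6,0]]' | grep contact
python3 -m handwheel '[[0.6,-0.2,0,0,0],[0.6,-0.4,0,0,0],[0.6,-0.6,0,0,0],[0.6,-0.8,0,0,0],[0.6,-1.0,0,0,0],[0.6,-1.2,0,0,0],[0.6,-1.4,0,0,0],[0.6,-1.6,0,0,0],[0.6,-1.6,0,0,0]]'
python3 - <<'E'
from h import *
go(-.033,-.01,.028)
s=snapshot("scene");save(s,"s2.png",(190,120,400,350),2.6)
b=snapshot("top");W=world(b)
im=b["image"].astype(int)
m=(im.max(-1)<75)&(abs(W[...,2]-.038)<.006)
q=tb(W[m]);k=(q[:,0]>-.09)&(q[:,0]<0.034)&(abs(q[:,1]+.01)<.07);print(k.sum(),q[k].min(0),q[k].max(0),q[k].mean(0))
E
```

```text
contact_force: [0.2, -0.8, 0.5]
time: 7.2
position: [0.4544, -0.2342, 0.0283]
tool_rot: [0.082, 0.997, -0.0, 0.0]
contact_force: [-0.4, -0.3, -0.6]
opening: 0.598
t 7.2 cm [-2.5  -0.17  0.03] yaw -0.0 board [-0.058  -0.0083] z 0.0283 F [-0.4 -0.3 -0.6] op 0.598
35 [-0.02978718  0.01994645] [-0.00180158  0.03312305] [-0.01169486  0.02852602]
```

View pics/s2.png

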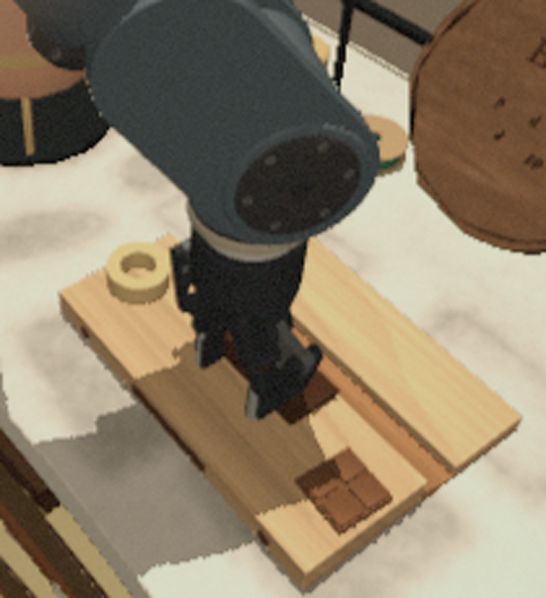

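The bar is now square to the edge, its leading side about at the edge. The fingers sit behind it at around (260,370). I ease it on slowly.

```bash
python3 -m handwheel '[[0.6,-0.2,0,0,0],[0.6,-0.4,0,0,0],[0.6,-0.6,0,0,0],[0.6,-0.8,0,0,0],[0.6,-1.0,0,0,0],[0.6,-1.2,0,0,0],[0.6,-1.4,0,0,0],[0.6,-1.6,0,0,0],[0.6,-1.7,0,0,0],[0.6,-1.8,0,0,0]]' | grep contact
python3 -m handwheel '[[0.6,-0.1,0,0,0],[0.6,-0.2,0,0,0],[0.6,-0.2,0,0,0],[0.6,-0.3,0,0,0],[0.6,-0.4,0,0,0],[0.6,-0.4,0,0,0],[0.6,-0.5,0,0,0],[0.6,-0.6,0,0,0],[0.6,-0.6,0,0,0],[0.6,-0.6,0,0,0]]' | grep contact
cat > look.py <<'E'
from h import *
import sys
go(-.033,-.01,.028)
s=snapshot("scene");b=snapshot("top")
for n,c in(("scene",s),("top",b)):
    W=world(c);im=c["image"].astype(int);q=tb(W);
    m=(im.max(-1)<75)&(im[...,0]>im[...,2]*1.5+8)&(q[...,0]>-.09)&(q[...,0]<.11)&(abs(q[...,1]+.01)<.075)&(W[...,2]>0.005)&(W[...,2]<.065)
    if m.any(): print(n,m.sum(),"bx",np.percentile(q[m][:,0],[2,50,98]).round(3),"by",np.percentile(q[m][:,1],[2,98]).round(3),"z",np.percentile(W[m][:,2],[2,50,98]).round(3))
save(s,sys.argv[1],(190,120,400,350),2.6)
E
python3 look.py s3.png
```

```text
contact_force: [-1.2, 0.7, -0.2]
contact_force: [-0.4, 1.2, -0.1]
t 9.8 cm [-0.12 -0.17  0.03] yaw -0.0 board [-0.0342 -0.0083] z 0.0283 F [-0.4  1.2 -0.1] op 0.599
scene 189 bx [-0.025 -0.015  0.019] by [-0.06   0.028] z [0.029 0.037 0.04 ]
top 15 bx [0.005 0.015 0.02 ] by [0.026 0.033] z [0.037 0.038 0.041]
```

```bash
python3 -m handwheel '[[0.6,-0.1,0,0,0],[0.6,-0.1,0,0,0],[0.6,-0.2,0,0,0],[0.6,-0.2,0,0,0],[0.6,-0.3,0,0,0],[0.6,-0.3,0,0,0],[0.6,-0.3,0,0,0]]' | grep contact
python3 look.py s3.png
```

```text
contact_force: [0.1, -0.2, -0.5]
t 10.78 cm [ 0.18 -0.17  0.03] yaw -0.0 board [-0.0312 -0.0083] z 0.0283 F [ 0.1 -0.2 -0.5] op 0.597
scene 86 bx [-0.014  0.002  0.02 ] by [-0.06   0.022] z [0.014 0.04  0.051]
top 15 bx [0.011 0.021 0.025] by [0.025 0.032] z [0.016 0.024 0.036]
```

View pics/s3.png

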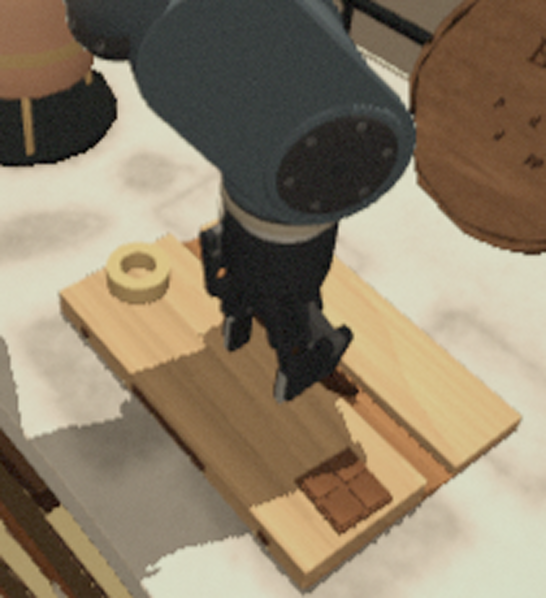

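The bar has tipped. Its leaning end shows in the gutter at (340,380), and the force is nil. Now I push the upper side slowly, rising a little.

```bash
python3 -m handwheel '[[0.6,-0.2,0,0,0],[0.6,-0.4,0,0,0],[0.6,-0.6,0,0,0],[0.6,-0.8,0,0,0],[0.6,-1.0,0,0,0],[0.6,-1.2,0,0,0],[0.6,-1.4,0,0,0],[0.6,-1.6,0,0,0],[0.6,-1.8,0,0,0]]' | grep contact
python3 -m handwheel '[[0.6,-0.2,0,0,0],[0.6,-0.4,0,-0.1,0],[0.6,-0.6,0,-0.2,0],[0.6,-0.8,0,-0.3,0],[0.6,-0.8,0,-0.3,0]]' | grep contact
python3 look.py s4.png
```

```text
contact_force: [-0.1, -0.3, 0.8]
contact_force: [0.7, -0.2, -0.1]
t 12.62 cm [ 2.8  -0.17  0.34] yaw -0.0 board [-0.005  -0.0083] z 0.0314 F [ 0.7 -0.2 -0.1] op 0.596
scene 155 bx [0.006 0.012 0.026] by [-0.06   0.025] z [0.008 0.039 0.052]
```

View pics/s4.png

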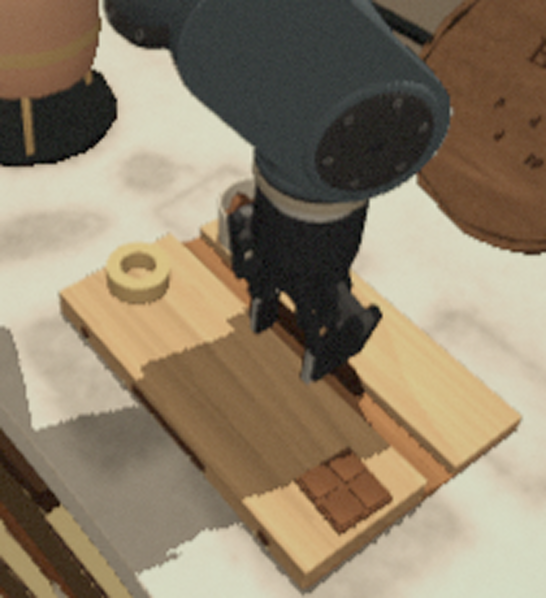

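The bar is rising steeply ahead of the fingers: its end shows at (345,378) and its top is near 52 mm. I continue.

```bash
python3 -m handwheel '[[0.6,-0.2,0,-0.1,0],[0.6,-0.4,0,-0.2,0],[0.6,-0.6,0,-0.3,0],[0.6,-0.8,0,-0.4,0],[0.6,-1.0,0,-0.5,0],[0.6,-1.2,0,-0.6,0],[0.6,-1.4,0,-0.6,0],[0.6,-1.6,0,-0.6,0],[0.6,-1.6,0,-0.6,0]]' | grep contact
python3 look.py s5.png
```

```text
contact_force: [0.6, -0.7, 1.0]
t 13.85 cm [ 4.39 -0.17  0.92] yaw -0.0 board [ 0.0109 -0.0083] z 0.0372 F [ 0.6 -0.7  1. ] op 0.6
scene 375 bx [0.023 0.025 0.032] by [-0.06   0.024] z [0.008 0.027 0.052]
```

Upright against the wall (face at bx 23–25 mm, top at 52 mm). Now I push it over.

```bash
python3 -m handwheel '[[0.6,-0.2,0,0,0],[0.6,-0.4,0,0,0],[0.6,-0.6,0,0,0],[0.6,-0.8,0,0,0],[0.6,-1.0,0,0,0],[0.6,-1.2,0,0,0],[0.6,-1.2,0,0,0],[0.6,-1.2,0,0,0]]' | grep contact
python3 look.py s6.png
```

```text
contact_force: [-0.3, -0.7, 0.4]
t 14.95 cm [ 5.58 -0.17  0.93] yaw -0.0 board [ 0.0228 -0.0083] z 0.0373 F [-0.3 -0.7  0.4] op 0.6
scene 559 bx [0.023 0.03  0.04 ] by [-0.06   0.024] z [0.009 0.027 0.052]
```

View pics/s6.png

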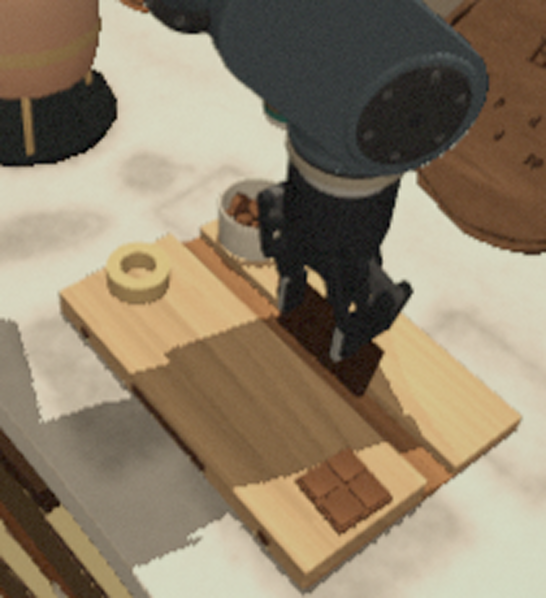

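The bar leans over the wall past vertical, its top toward the low deck, (330,340). I keep pushing gently.

```bash
python3 -m handwheel '[[0.6,-0.2,0,0,0],[0.6,-0.4,0,0,0],[0.6,-0.6,0,0,0],[0.6,-0.8,0,0,0],[0.6,-1.0,0,0,0],[0.6,-1.0,0,0,0],[0.6,-1.0,0,0,0],[0.6,-1.0,0,0,0]]' | grep contact
python3 look.py s7.png
```

```text
contact_force: [0.6, -0.8, 1.0]
t 16.05 cm [ 6.57 -0.17  0.93] yaw -0.0 board [ 0.0327 -0.0083] z 0.0373 F [ 0.6 -0.8  1. ] op 0.603
scene 712 bx [0.015 0.031 0.059] by [-0.059  0.028] z [0.017 0.025 0.027]
```

View pics/s7.png

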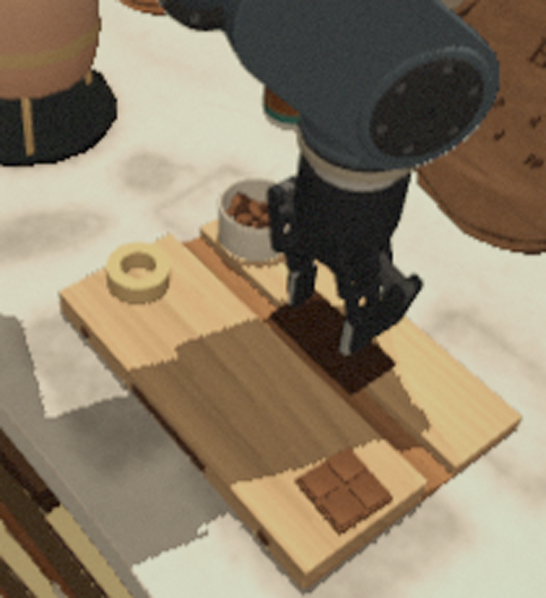

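The bar has flipped and lies flat (top at 26 mm), but its near side is at bx≈14 mm, so it overhangs the gutter by about 20 mm. I'll seat it fully: touch its top well over the deck and slide it on lightly, then finish with a push from behind. Lift first.

```bash
python3 -m handwheel '[[0.6,0,0,-3,0],[0.6,-0.8,0,-3,0],[0.6,-1.7,0,-3,0],[0.6,-1.7,0,-1,0],[0.6,-1.7,0,0.6,0],[0.6,-1.7,0,0.8,0],[0.6,-1.7,0,0.8,0]]' | grep -E "pos|contact"
python3 look.py s8.png
python3 -m handwheel '[[0.6,0,0,0.2,0],[0.6,0,0,0.2,0]]'| grep -E "pos|contact"
python3 -m handwheel '[[0.6,0,0,0.2,0],[0.6,0,0,0.2,0]]'| grep -E "pos|contact"
```

```text
position: [0.5606, -0.2518, 0.0289]
contact_force: [0.1, 0.4, 0.8]
t 17.02 cm [ 8.26 -0.17  0.1 ] yaw -0.0 board [ 0.0496 -0.0083] z 0.0289 F [0.1 0.4 0.8] op 0.597
scene 768 bx [0.015 0.033 0.059] by [-0.06   0.029] z [0.017 0.025 0.027]
position: [0.5608, -0.2519, 0.0274]
contact_force: [0.3, 0.5, -0.3]
position: [0.5607, -0.2518, 0.0251]
contact_force: [-0.6, -0.7, -0.6]
```

```bash
python3 -m handwheel '[[0.6,0,0,0.1,0],[0.6,0,0,0.1,0]]'| grep -E "pos|contact"
python3 -m handwheel '[[0.6,0,0,0.1,0],[0.6,0,0,0.1,0]]'| grep -E "pos|contact"
python3 -m handwheel '[[0.6,0,0,0.05,0],[0.6,0,0,0.05,0]]'| grep -E "pos|contact"
```

```text
position: [0.5608, -0.2519, 0.0242]
contact_force: [1.3, 0.8, 0.4]
position: [0.5607, -0.2518, 0.0232]
contact_force: [0.1, -0.1, 0.3]
position: [0.5608, -0.2518, 0.0228]
contact_force: [-0.0, -1.0, 0.8]
```

```bash
python3 -m handwheel '[[0.6,0,0,0.05,0],[0.6,0,0,0.05,0]]'| grep -E "pos|contact"
python3 -m handwheel '[[0.6,0,0,0.05,0],[0.6,0,0,0.05,0]]'| grep -E "pos|contact"
python3 -m handwheel '[[0.6,0,0,0.05,0],[0.6,0,0,0.05,0]]'| grep -E "pos|contact"
```

```text
position: [0.5608, -0.2519, 0.0223]
contact_force: [-0.8, 0.4, -0.5]
position: [0.5608, -0.2519, 0.0223]
contact_force: [-2.3, 1.2, 7.1]
position: [0.5608, -0.2519, 0.0223]
contact_force: [-3.8, 1.3, 11.2]
```

```bash
python3 -m handwheel '[[0.6,-0.2,0,0,0],[0.6,-0.4,0,0,0],[0.6,-0.6,0,0,0],[0.6,-0.8,0,0,0],[0.6,-1.0,0,0,0],[0.6,-1.2,0,0,0],[0.6,-1.2,0,0,0]]' | grep -E "pos|contact"
python3 look.py s9.png
```

```text
position: [0.5717, -0.2538, 0.0223]
contact_force: [-10.3, 2.2, 16.5]
t 20.0 cm [ 9.39 -0.16 -0.55] yaw -0.0 board [ 0.0609 -0.0085] z 0.0223 F [-10.3   2.2  16.5] op 0.602
scene 713 bx [0.026 0.043 0.07 ] by [-0.059  0.029] z [0.018 0.025 0.028]
```

The slide carries the bar with it (11 mm so far). I go on another 1.5 cm, then lift clear and back away.

```bash
python3 -m handwheel '[[0.6,-0.2,0,0,0],[0.6,-0.4,0,0,0],[0.6,-0.6,0,0,0],[0.6,-0.8,0,0,0],[0.6,-1.0,0,0,0],[0.6,-1.2,0,0,0],[0.6,-1.4,0,0,0],[0.6,-1.5,0,0,0],[0.6,-1.5,0,0,0]]' | grep -E "pos|contact"
python3 look.py s10.png
python3 -m handwheel '[[0.6,0,0,-0.5,0],[0.6,0,0,-2,0],[0.6,0,0,-6,0],[0.6,4,0,-10,0],[0.6,9,0,-14,0],[0.6,14,0,-14,0],[0.6,19,0,-14,0],[0.6,21,0,-14,0],[0.6,21,0,-14,0],[0.6,21,0,-14,0]]' | grep -E "time|pos|contact"
python3 look.py s11.png
python3 - <<'E'
from h import *
b=snapshot("top");save(b,"t11.png",(210,130,400,290),4);W=world(b)
for n,p in dict(milk=(528,350),tape=(372,323),dish=(400,252)).items(): print(n,W[int(p[1]/1.5),int(p[0]/1.5)].round(3))
E
```

```text
position: [0.5865, -0.2563, 0.0223]
contact_force: [-10.3, 2.1, 15.7]
t 21.23 cm [10.89 -0.16 -0.55] yaw -0.0 board [ 0.0759 -0.0085] z 0.0223 F [-10.3   2.1  15.7] op 0.599
scene 706 bx [0.041 0.058 0.085] by [-0.06   0.029] z [0.018 0.025 0.027]
time: 22.58
position: [0.3813, -0.2223, 0.1619]
contact_force: [0.2, -0.5, 0.5]
t 22.57 cm [-9.89 -0.14 13.4 ] yaw -0.0 board [-0.1321 -0.0085] z 0.1619 F [ 0.2 -0.5  0.5] op 0.599
scene 385 bx [0.041 0.061 0.084] by [-0.06   0.029] z [0.018 0.024 0.027]
top 634 bx [0.044 0.065 0.086] by [-0.055  0.031] z [0.02  0.025 0.029]
milk [ 0.443 -0.347  0.034]
tape [ 0.483 -0.094  0.029]
dish [ 0.597 -0.136  0.043]
```

View pics/s11.png

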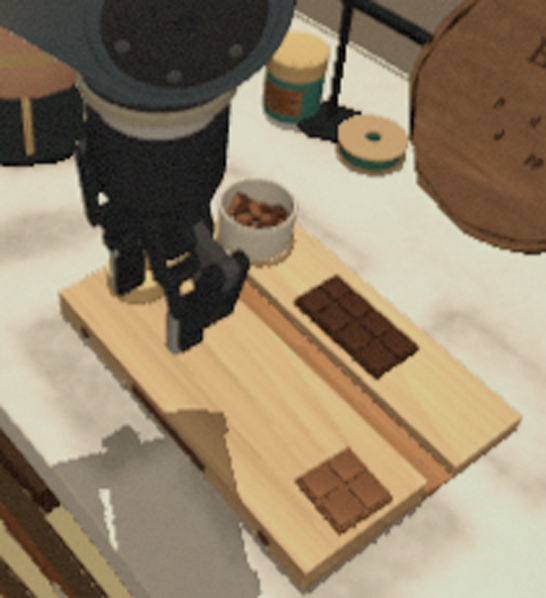

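The picture shows the bar flat and fully on the low deck with its 2×4 squares up, at (357,325). The milk piece (343,490), dish and tape are where they were, and the gripper is clear. I hand the job in.

```bash
python3 -c "from plant import *;print(job_done())"
```

```text
the job is handed in; nothing more can be done
None
```

The bar now lies flat, squares up, entirely on the low far deck, and I handed the job in at about 22.6 s of the 54 s allowed.

**What I did:** I eased the bar with two fingertips, never gripping it, until it tipped into the gutter. I then pushed its upper side until it stood against the far wall and fell over onto the low deck. It landed overhanging the gutter by about 20 mm, so I pressed lightly on its top and slid it about 26 mm farther on. I then lifted the arm clear.

**Last checks:**
- **Bar:** it spans about 40 to 88 mm along the board's x (low deck 34 to 108 mm), with its top at about 26 mm. The last picture shows the 2×4 squares facing up.
- **Other things:** single depth readings on the milk piece, tape and dish matched the start to within 3 mm. In the last picture the gripper partly hides the tape.
- **Forces:** the readings peaked at about 47 N, while I felt for the deck height with the fingertips. At the end the force was about zero, with the gripper touching nothing.

No check failed. The scene and top cameras agree on the bar's position to about 5 mm.

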